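# Clip a stamping plate into its sprung holder

### The job

Load the brass stamping plate into its holder on the leather bench: first draw the sprung curved arm back, towards the robot side, until it snaps over and stays back by itself. With the arm back, push the plate flat against the long steel rail, then slide it along the rail until it presses against the short end stop, and only then flick the arm forward so that it springs onto the plate's front edge and holds it fully home against both. Push the plate gently (it dents under about 40 N) and leave the other things on the bench where they are.

Things in the scene. Friction and masses are not known exactly. Their poses are not given: they have to be found in the camera images.
- holder: Die holder fixed to the bench: dark wooden board 15 mm thick. Origin on the bench; board spans x -150 to +100, y -180 to +240 mm, top at z = 15. Long rail on its far side (+x), short end stop to the right (-y), the sprung arm's pivot front right; left and front are open. The plate is fully home when its origin is at x = 20, y = -25, z = 15 mm in this frame, axes parallel (either way round).
- rail: Long steel rail on the holder's board, 260 mm along y, 12 mm thick, 18 mm high. Origin: on the board, middle of the face that the plate is pushed against (holder x = 50, y = 48 mm); the face looks to -x, the rail lies to +x of it.
- stop: Short steel end stop fixed on the board, 50 mm along x, 12 mm thick, 18 mm high. Origin: on the board, middle of the face that the plate is pushed against (holder x = 20, y = -70 mm); the face looks to +y.
- clip_arm (a joint): Sprung curved arm on a vertical pivot, 0 to 1.25 rad, growing anticlockwise from above, knob towards -x. At 0 (start, shut) the knob is in the plate's place, 16 mm too far in. Over-centre spring: below 0.95 it drives the arm shut (about 4 N at the knob, fading near 0.95); above 0.95 it drives and keeps it at 1.25 (2.5 N). Resting on the fully home plate it reads about 0.17.
- pivot (a point): The arm's pivot, at board-top height (holder x = -55, y = -100 mm, z = 15 mm). The pivot boss, 26 mm in diameter, rises 22 mm above the board.
- knob_top (a point): Top centre of the upright post at the arm's free end: cylinder 14 mm in diameter, 3 to 45 mm above the board, upper half black, 107 mm from the pivot; at angle 0 it lies 59.5 degrees anticlockwise of the holder's x axis seen from the pivot. Its lower half presses on the plate. The curved bar to it reaches 18 mm above the board and bows 18 mm out to the anticlockwise side.
- plate: Brass stamping plate with a low raised tree on top, loose on the left part of the holder's board: 60 mm (its x) by 90 mm (its y) by 12 mm thick, about 0.35 kg. Origin: centre of its underside. It slides on the board at about 1.5 to 3.5 N.
- anvil: Bystander: small domed steel rivet anvil, 26 mm across, 16 mm high, on the board behind the rail.
- screwdriver: Bystander: screwdriver lying on the bench left of the holder.
- mallet: Bystander: hammer lying on the bench at the right.
- wrench: Bystander: wrench lying on the bench right of the holder.
- tin: Bystander: round tin, 80 mm across, 105 mm high, standing at the left.
- template: Bystander: flat dark wooden template with one round end, 5 mm thick, lying beyond the holder.
- clamp: Bystander: red G-clamp lying on the bench at the left, front.
Not all that is in view belongs to the job. What is meant by the plate is not green, and is the larger of those in its own colour.

How it is judged:
By the outcome, as a careful person would: the job done as asked, in the order asked, and still so for the second after the job is handed in, with the robot touching nothing.
It also fails if it takes over 72 s, if anything falls off the work surface, if the arm or the gripper's body presses on something with over 40 N, if the wrist force passes 120 N, or if a joint passes its speed limit or range.

### The arm

A 6-joint arm with a two-finger parallel gripper is mounted at the origin on the work surface. World frame = base frame: x ahead of the robot, y to its left, z up, the work surface at z = 0. Lengths are in mm, angles in rad, forces in N, time in s.
With the tool pointing down it reaches from about 275 to 825 mm from the base axis. Payload 4.9 kg.
Tool frame: the origin (TCP) lies at the very end of the fingers, on their centre line; the grasp point (between the pads) lies 19 mm behind it (env.grip_depth is the distance from the TCP to the grasp point, in mm); z points along the fingers, y is the line along which they close (so a half turn about z gives the same grasp; the last joint's range is limited). The gripper opens to 85 mm and grips with 20 to 120 N. Pads are 22 mm wide; open, the fingers measure 114 mm over their backs; the gripper's body (76 mm by 85 mm) begins 54 mm behind the grasp point. The pads swing forward as they close: fully open they stand 13 mm farther back than shut.
Start: joints at [1.002, 0.326, -0.193, 1.052, 0, 1.437], TCP at [231.673, 498.845, 231.281] pointing down, gripper open.
Joint ranges: [-2.65, 2.65], [-0.97, 1.79], [-1.3, 1.35], [-1.93, 2.1], [-1.47, 1.37], [-3.14, 3.14]. Speed limits (rad/s): [2.57, 2.57, 3.14, 3.14, 3.14, 3.14].

### API

Orientations are given as a unit quaternion [w, x, y, z].
In Python, from plant import readout, capture, workorder, finder, env gives the robot as it stands.
- The arm moves only by the tool apply_moves, never from a script. Its argument "deltas" is a list of rows, each a list of 3 entries, a list of its own where there are three numbers: the shift along the world's x, y, z in mm, then the turn, a rotation vector about the world's x, y, z in rad, then the finger opening in mm, from 0 to 85.4. A call has 1 to 12 rows; each row is the pose to reach, as a shift and turn from the pose commanded when the call began; what a row does not reach only later rows make up. A row lasts 1/12 s, in which the tool goes at most 41.7 mm and 7.16 degrees, less where a joint would pass 70% of its speed; a pose out of reach is approached as far as the arm can. A call with a gripper value outside its range is refused whole. The fingers move at their own pace and stop on an object; "newtons" is the grip in N (left out, the last holds). Time passes only in rows, so rows that repeat a pose let the fingers close. It gives the time, the measured TCP pose, the force, the opening and the grip force at its end, in the units of the state.
- readout.get_obs(): the state, without advancing time (a new reading comes with each control period).
- capture(name): name is "scene" or "side" or "wrist"; returns a dict with "image" (400x640x3 uint8, red, green, blue), "fx", "fy", "cx", "cy" (pixels), "pose" (4x4, takes a point from camera to world coordinates). Camera axes: x right, y down, z forward; pixel columns grow to the right and rows downward; lengths in mm; the calibration is good to about 2 mm. A picture is of the moment at which its call begins. There is no depth.
- workorder.sign_off(): hands the job in; it is judged then, once.
Trained networks look in the newest picture that a camera, given by its name, has taken for a name from the list of things; names that differ only in an ending like _2 or _b are one class to them, and where a whole thing is asked for, a point or a joint stands for the part that bears it (a point fixed in the world has none). Each returns a list of dicts, best first, with "confidence" (0 to 1); they miss things now and then, are a little off and sometimes report something else, mostly with a low value. They report only what shows in the picture. A call takes as long as a camera call. They do not tell look-alikes from the thing itself.
- finder.boxes_of(name, camera): "location" ([column, row] in pixels, amid what is visible of it).
- finder.place_of(name, camera): "location" ([column, row] in pixels: a listed point, or the origin of a listed thing).
The state is a dict: "time_s": time; "joint_pos": joint angles; "qd": joint speeds; "joint_torque": joint torques, N m; "position": TCP position; "tcp_rot": TCP orientation; "ft_force": force on the tool from outside, world axes, zero at the start; "ft_torque": the same for the moment, N m; "opening": finger opening in mm; "gripper_force": force on a finger pad.
Only numpy, scipy, OpenCV 4.12 (cv2) and the standard library are available. Lean on these libraries where they do the work, as an engineer would, in place of code of your own. Each camera call takes 0.05 s, during which the arm holds its last target. There are 200 camera calls.

## Working session

There is one attempt and no reset: what is moved stays moved. The work goes in short steps, Python scripts to look and compute and a tool call to move; the robot and the scene stay as the last step left them, time stands still between calls to the robot, and variables do not carry over. Pictures are saved under pics/ and viewed, at most 10 in all, crops included, and the job is handed in when it is done.

Besides the shell and the picture viewer there is one more tool, called after "Emit:" by a JSON object that holds its "name" and its "arguments", one argument or row to a line. apply_moves: Moves the arm, as the interface text tells. Its arguments: {"type":"object","properties":{"deltas":{"type":"array","items":{"type":"array"}},"newtons":{"type":"number"}},"required":["deltas"]}

```bash
mkdir -p pics; cat > h.py <<'E'
import numpy as np, cv2
from plant import readout, capture, workorder, finder, env
def snap(cam,fn=None):
    c=capture(cam)
    if fn: cv2.imwrite('pics/'+fn,cv2.cvtColor(c['image'],cv2.COLOR_RGB2BGR))
    return c
def ray(c,px):
    d=np.array([(px[0]-c['cx'])/c['fx'],(px[1]-c['cy'])/c['fy'],1.])
    P=np.array(c['pose']);return P[:3,3],P[:3,:3]@d
def onz(c,px,z):
    o,d=ray(c,px);return o+d*(z-o[2])/d[2]
def proj(c,p):
    P=np.array(c['pose']);q=P[:3,:3].T@(np.array(p)-P[:3,3])
    return np.array([c['cx']+c['fx']*q[0]/q[2],c['cy']+c['fy']*q[1]/q[2]])
E
python3 - <<'E'
from h import *
np.set_printoptions(precision=1,suppress=True)
Z=dict(holder=0,rail=15,stop=15,pivot=15,knob_top=60,plate=15,anvil=15,tin=0)
ims=[]
for cam in ('scene','side'):
    c=snap(cam,cam+'1.png'); print(cam,c['pose'],c['fx'])
    for n,z in Z.items():
        for r in finder.place_of(n,cam)[:3]: print(n,np.round(r['confidence'],2),np.array(r['location']),onz(c,r['location'],z))
o=readout.get_obs();print(o['tcp_rot'],o['position'],o['opening'])
E
```

```text
scene [[   0.4    0.8   -0.5 1054.9]
 [   0.9   -0.3    0.2 -174.7]
 [  -0.    -0.5   -0.8  935.7]
 [   0.     0.     0.     1. ]] 382.6690624347006
holder 0.94 [314.8 234.4] [595.5   5.7   0. ]
rail 0.75 [334.8 241.6] [644.1  43.5  15. ]
stop 0.6 [429.2 147.3] [462.6 452.   15. ]
stop 0.4 [291.5 243.2] [602.4 -64.7  15. ]
pivot 0.65 [272.8 225.8] [532.3 -92.7  15. ]
pivot 0.65 [313.2 224.8] [573.7  10.4  15. ]
knob_top 0.79 [311.7 219.1] [579.8   4.4  60. ]
plate 0.85 [382.8 118.8] [295.4 378.3  15. ]
plate 0.8 [342.3 127.2] [275.7 239.3  15. ]
plate 0.59 [348.5 209.6] [568.2 120.7  15. ]
anvil 0.47 [361.4 242.7] [675.4 107.2  15. ]
tin 0.8 [475.7 202.4] [684.7 472.6   0. ]
side [[   0.8   -0.3    0.5 -157.3]
 [  -0.6   -0.4    0.7 -844.1]
 [   0.    -0.8   -0.5  805.6]
 [   0.     0.     0.     1. ]] 404.13460276098084
holder 0.97 [349.4 215.8] [583.8   5.6   0. ]
holder 0.23 [326.7 199.3] [582.9 133.8   0. ]
rail 0.68 [356.4 199.6] [653.2  51.4  15. ]
stop 0.63 [296.6 153.8] [678.5 477.   15. ]
stop 0.58 [368.1 222.3] [596.1 -74.8  15. ]
pivot 0.64 [354.7 227.7] [541.8 -71.1  15. ]
pivot 0.39 [292.3 173. ] [573.1 347.5  15. ]
knob_top 0.56 [355.2 200.8] [599.1  -2.8  60. ]
plate 0.64 [231.2 214.9] [253.2 229.1  15. ]
plate 0.6 [325.4 197.8] [571.2 126.2  15. ]
plate 0.55 [218.3 194.7] [271.1 372.   15. ]
anvil 0.36 [353.1 189.9] [685.7 108.4  15. ]
tin 0.87 [297.3 154.2] [694.7 497.1   0. ]
[-0.   0.2  1.   0. ] [231.7 498.9 231.3] 84.98782306990324
```

View pics/scene1.png

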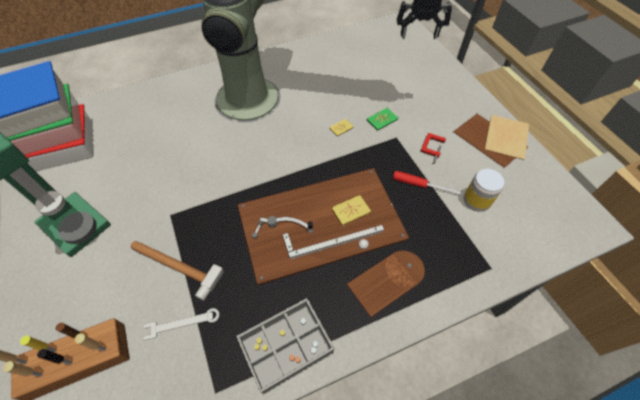

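View pics/side1.png

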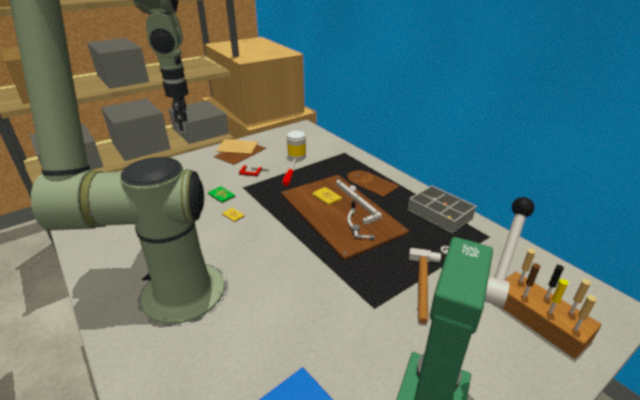

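The yellow look-alikes are the one on the board (350,209 in scene), the small one on the bench (342,127) and the green one (383,118). By the description, the plate is the larger yellow one on the board. Next I move over the holder for a close wrist look.

Emit:
{"name": "apply_moves", "arguments": {
  "deltas": [
    [[310, -450, 100], [0, 0, 0.25], 0],
    [[310, -450, 100], [0, 0, 0.25], 0],
    [[310, -450, 100], [0, 0, 0.25], 0],
    [[310, -450, 100], [0, 0, 0.25], 0],
    [[310, -450, 100], [0, 0, 0.25], 0],
    [[310, -450, 100], [0, 0, 0.25], 0],
    [[310, -450, 100], [0, 0, 0.25], 0],
    [[310, -450, 100], [0, 0, 0.25], 0],
    [[310, -450, 100], [0, 0, 0.25], 0],
    [[310, -450, 100], [0, 0, 0.25], 0],
    [[310, -450, 100], [0, 0, 0.25], 0],
    [[310, -450, 100], [0, 0, 0.25], 0]
  ]
}}

```text
time_s: 1.9
position: [508.0, 97.0, 320.8]
tcp_rot: [0.0, 0.092, 0.996, 0.0]
ft_force: [0.9, 1.7, -0.8]
opening: 0.2
gripper_force: 0.0
```

Emit:
{"name": "apply_moves", "arguments": {
  "deltas": [
    [[0, 0, 0], [0, 0, 0], 0],
    [[0, 0, 0], [0, 0, 0], 0],
    [[0, 0, 0], [0, 0, 0], 0],
    [[0, 0, 0], [0, 0, 0], 0]
  ]
}}

```text
time_s: 2.23
position: [506.3, 99.8, 319.9]
tcp_rot: [-0.0, 0.092, 0.996, 0.0]
ft_force: [-0.1, 1.2, 0.5]
opening: 0.0
gripper_force: 0.0
```

```bash
python3 - <<'E'
from h import *
np.set_printoptions(precision=2,suppress=True)
Z=dict(holder=0,rail=15,stop=15,pivot=15,knob_top=60,plate=15,anvil=15)
c=snap('wrist','w1.png'); print(c['pose'],c['fx'])
for n,z in Z.items():
    for r in finder.place_of(n,'wrist')[:3]: print(n,np.round(r['confidence'],2),np.array(r['location']),onz(c,r['location'],z))
o=readout.get_obs();print(o['tcp_rot'],o['position'],o['opening'],o['joint_pos'],o['time_s'])
E
```

```text
[[  0.18   0.95   0.26 441.49]
 [  0.98  -0.18  -0.05 111.42]
 [ -0.     0.26  -0.97 461.96]
 [  0.     0.     0.     1.  ]] 315.21317643210085
holder 0.66 [273.  221.5] [582.98   6.89   0.  ]
stop 0.73 [222.8 245.3] [601.83 -73.65  15.  ]
stop 0.38 [514.6 174.4] [571.94 367.32  15.  ]
pivot 0.67 [199.8 197.6] [522.81 -86.98  15.  ]
pivot 0.44 [584.9 222.9] [665.5  468.75  15.  ]
knob_top 0.59 [259.3 238.8] [585.51  -3.48  60.  ]
plate 0.71 [348.  207.7] [577.57 124.05  15.  ]
[ 0.    0.09  1.   -0.  ] [506.97  99.46 320.19] -0.15293226700070167 [ 0.05  0.22 -0.11  1.24 -0.    0.23] 2.6333
```

View pics/w1.png

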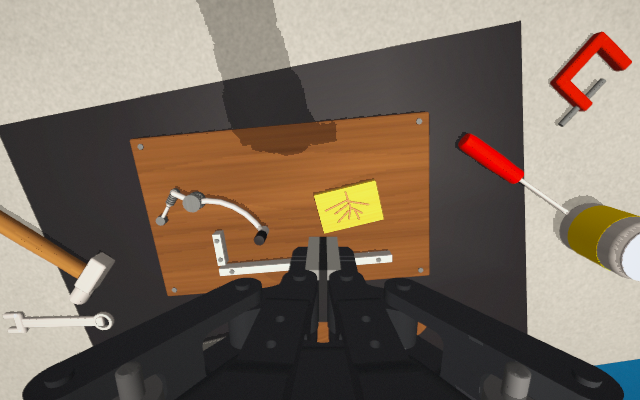

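The wrist picture shows the board's corners at (130,139), (428,112), (429,277) and (168,296). The plate's corners are (314,194), (376,180), (384,217) and (324,234), with the knob at (260,238) and the pivot at (193,201). It is plainly the big yellow plate on the board.

```bash
cat >> h.py <<'E'
def fit(A,B):  # rigid 2D: B=R A+t
    A=np.array(A,float);B=np.array(B,float);a=A-A.mean(0);b=B-B.mean(0)
    th=np.arctan2((a[:,0]*b[:,1]-a[:,1]*b[:,0]).sum(),(a*b).sum())
    R=np.array([[np.cos(th),-np.sin(th)],[np.sin(th),np.cos(th)]]);return th,B.mean(0)-R@A.mean(0),R
E
python3 - <<'E'
from h import *
np.set_printoptions(precision=2,suppress=True)
c=snap('wrist')
im=cv2.cvtColor(c['image'],cv2.COLOR_RGB2BGR)
cor=[(130,139),(428,112),(429,277),(168,296)]
W=[onz(c,p,15)[:2] for p in cor]
H=[(-150,-180),(-150,240),(100,240),(100,-180)]
th,t,R=fit(H,W);print('corners',th,t,'res',np.array(W)-(np.array(H)@R.T+t))
pts=[(-150,-180),(-150,240),(100,240),(100,-180),(-55,-100),(20,-70)]
obs=W+[onz(c,(222.8,245.3),15)[:2]]
# refine plate by colour
hsv=cv2.cvtColor(im,cv2.COLOR_BGR2HSV);m=cv2.inRange(hsv,(22,90,120),(38,255,255));m[:,450:]=0
m=cv2.morphologyEx(m,cv2.MORPH_CLOSE,np.ones((7,7)))
cs,_=cv2.findContours(m,0,2);k=max(cs,key=cv2.contourArea)
Wp=np.array([onz(c,p,27)[:2] for p in k[:,0].astype(float)],np.float32)
(ctr,sz,a)=cv2.minAreaRect(Wp);print('plate',ctr,sz,a, 'holder frame',R.T@(np.array(ctr)-t))
for n,h,z in [('knob',(-.7,-7.8),60),('pivotboss',(-55,-100),37),('railL',(50,178),15),('railR',(50,-82),15),('railtopL',(50,178),33),('railtopR',(50,-82),33)]:
    print(n,R@np.array(h)+t,proj(c,[*(R@np.array(h)+t),z]))
big=cv2.resize(im[100:310,110:450],None,fx=2.3,fy=2.3,interpolation=cv2.INTER_CUBIC)
for h,z in [((-.7,-7.8),60),((-55,-100),37),((50,178),33),((50,-82),33),((-5,-70),33),((45,-70),33)]+[(q,15) for q in H]:
    p=(proj(c,[*(R@np.array(h)+t),z])-[110,100])*2.3;cv2.circle(big,tuple(int(v) for v in p),4,(255,0,255),1)
cv2.imwrite('pics/w2.png',big)
E
```

```text
corners -0.0976670131759259 [590.49   2.73] res [[ 0.74  2.17]
 [-0.5  -3.15]
 [ 0.62 -1.42]
 [-0.86  2.4 ]]
plate (572.8564453125, 125.0530776977539) (60.32033920288086, 89.81576538085938) 3.9020652770996094 holder frame [-29.48 120.02]
knob [589.03  -4.96] [259.1  240.58]
pivotboss [526.   -91.43] [191.72 203.55]
railL [657.61 175.01] [389.4  250.34]
railR [632.25 -83.75] [221.92 263.56]
railtopL [657.61 175.01] [391.88 255.37]
railtopR [632.25 -83.75] [218.21 269.01]
```

View pics/w2.png

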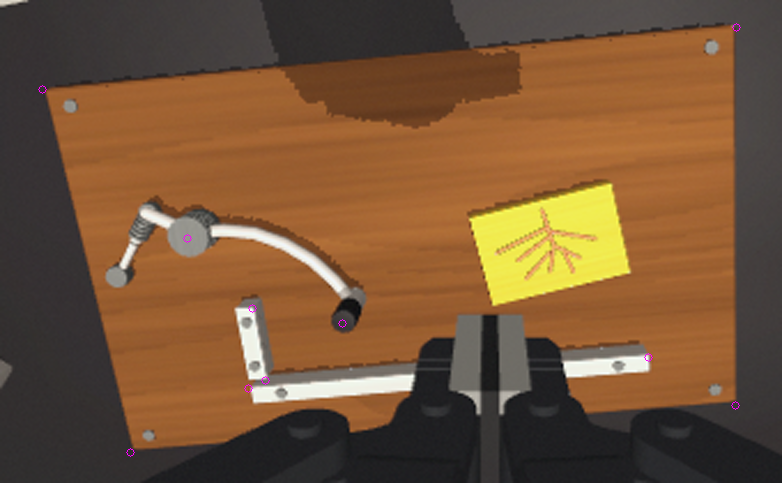

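Emit:
{"name": "apply_moves", "arguments": {
  "deltas": [
    [[109, -104, -180], [0, 0, 0.087], 0],
    [[109, -104, -180], [0, 0, 0.087], 0],
    [[109, -104, -180], [0, 0, 0.087], 0],
    [[109, -104, -180], [0, 0, 0.087], 0],
    [[109, -104, -180], [0, 0, 0.087], 0],
    [[109, -104, -180], [0, 0, 0.087], 0],
    [[109, -104, -180], [0, 0, 0.087], 0],
    [[109, -104, -180], [0, 0, 0.087], 0],
    [[109, -104, -180], [0, 0, 0.087], 0],
    [[109, -104, -180], [0, 0, 0.087], 0]
  ]
}}

```text
time_s: 3.52
position: [616.6, -4.3, 141.9]
tcp_rot: [0.001, 0.048, 0.999, 0.0]
ft_force: [-0.1, 0.5, 0.4]
opening: 0.3
gripper_force: 0.0
```

```bash
python3 - <<'E'
from h import *
np.set_printoptions(precision=2,suppress=True)
c=snap('wrist'); im=cv2.cvtColor(c['image'],cv2.COLOR_RGB2BGR); cv2.imwrite('pics/w3.png',im)
for r in finder.place_of('knob_top','wrist')[:2]+finder.place_of('pivot','wrist')[:2]: print(r['confidence'],r['location'],onz(c,r['location'],60),onz(c,r['location'],15))
o=readout.get_obs();print(o['tcp_rot'],o['position'],o['ft_force'],o['time_s'])
E
```

```text
0.86 [320.7, 166.7] [586.23  -3.29  60.  ] [593.42  -4.29  15.  ]
0.28 [246.9, 181.6] [591.9  -57.57  60.  ] [600.22 -69.48  15.  ]
0.97 [203.8, 89.4] [526.63 -76.32  60.  ] [521.83 -92.01  15.  ]
[ 0.    0.05  1.   -0.  ] [616.62  -4.34 141.88] [ 0.29 -0.27 -0.51] 3.6667
```

View pics/w3.png

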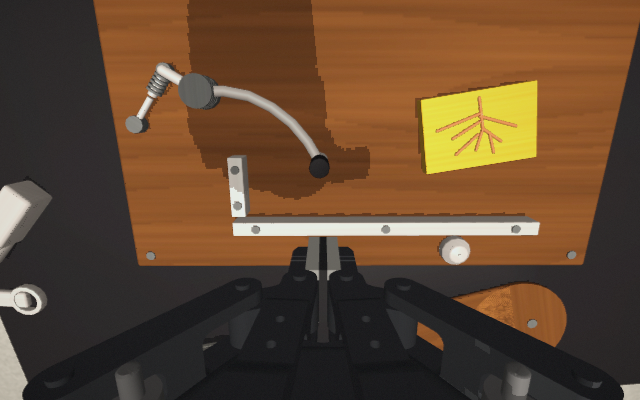

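Emit:
{"name": "apply_moves", "arguments": {
  "deltas": [
    [[0, 0, -40], [0, 0, 0], 0],
    [[0, 0, -80], [0, 0, 0], 0],
    [[0, 0, -101], [0, 0, 0], 0],
    [[0, 0, -101], [0, 0, 0], 0],
    [[0, 0, -101], [0, 0, 0], 0]
  ]
}}

```text
time_s: 4.08
position: [615.4, -4.6, 39.1]
tcp_rot: [-0.001, 0.049, 0.999, 0.0]
ft_force: [0.6, -0.5, 0.3]
opening: -0.3
gripper_force: 0.0
```

Emit:
{"name": "apply_moves", "arguments": {
  "deltas": [
    [[-12, 4, 0], [0, 0, 0], 0],
    [[-23, 8, 0], [0, 0, 0], 0],
    [[-35, 12, 0], [0, 0, 0], 0],
    [[-47, 15, 0], [0, 0, 0], 0],
    [[-58, 18, 0], [0, 0, 0], 0],
    [[-71, 18, 0], [0, 0, 0], 0],
    [[-83, 17, 0], [0, 0, 0], 0],
    [[-95, 15, 0], [0, 0, 0], 0],
    [[-105, 12, 0], [0, 0, 0], 0],
    [[-112, 10, 0], [0, 0, 0], 0],
    [[-116, 9, 0], [0, 0, 0], 0],
    [[-116, 9, 0], [0, 0, 0], 0]
  ]
}}

```text
time_s: 5.08
position: [500.3, 3.7, 40.5]
tcp_rot: [0.001, 0.049, 0.999, -0.0]
ft_force: [-0.4, -0.2, -0.9]
opening: 0.3
gripper_force: 0.0
```

```bash
python3 - <<'E'
from h import *
np.set_printoptions(precision=2,suppress=True)
t=np.array([590.5,2.7]);th=-.0977;R=np.array([[np.cos(th),-np.sin(th)],[np.sin(th),np.cos(th)]])
for cam in ('wrist','scene','side'):
    c=snap(cam,cam+'_4.png')
    for r in finder.place_of('knob_top',cam)[:2]:
        w=onz(c,r['location'],60)[:2];h=R.T@(w-t);print(cam,round(r['confidence'],2),r['location'],w,h,'ang',np.arctan2(h[1]+100,h[0]+55)-np.radians(59.5))
o=readout.get_obs();print(o['position'],o['ft_force'],o['time_s'])
E
```

```text
wrist 0.83 [322.5, 224.7] [477.73   5.39] [-112.49   -8.32] ang 1.092432730147291
wrist 0.24 [334.4, 347.3] [537.77   5.  ] [-52.7   -2.85] ang 0.5086442931658999
scene 0.72 [311.9, 233.9] [620.62 -12.14] [ 31.43 -11.83] ang -0.24308379394417545
scene 0.57 [296.1, 191.2] [480.3   -0.72] [-109.34  -14.15] ang 1.096661630268087
side 0.48 [323.2, 216.8] [458.57 -12.91] [-129.78  -28.4 ] ang 1.3394480894646856
side 0.21 [244.4, 173.7] [385.33 380.27] [-241.02  355.75] ang 0.919842262310165
[500.48   4.02  39.04] [-0.6   0.52  0.36] 5.3833
```

Emit:
{"name": "apply_moves", "arguments": {
  "deltas": [
    [[0, 0, 40], [0, 0, 0], 0],
    [[0, 0, 80], [0, 0, 0], 0],
    [[0, 40, 90], [0, 0, 0], 0],
    [[0, 80, 90], [0, 0, 0], 0],
    [[15, 120, 90], [0, 0, 0], 0],
    [[18, 123, 90], [0, 0, 0], 0],
    [[18, 123, 90], [0, 0, 0], 0]
  ]
}}

```text
time_s: 5.97
position: [519.2, 129.1, 129.1]
tcp_rot: [0.001, 0.047, 0.999, 0.0]
ft_force: [0.3, -0.8, -0.2]
opening: 0.4
gripper_force: 0.0
```

```bash
cat >> h.py <<'E'
t=np.array([590.5,2.7]);th=-.0977;R=np.array([[np.cos(th),-np.sin(th)],[np.sin(th),np.cos(th)]])
def plate(c):
    im=cv2.cvtColor(c['image'],cv2.COLOR_RGB2BGR)
    m=cv2.inRange(cv2.cvtColor(im,cv2.COLOR_BGR2HSV),(22,90,90),(38,255,255))
    m=cv2.morphologyEx(m,cv2.MORPH_CLOSE,np.ones((9,9)))
    for k in cv2.findContours(m,0,2)[0]:
        if cv2.contourArea(k)<300: continue
        W=np.array([R.T@(onz(c,p,27)[:2]-t) for p in k[:,0].astype(float)],np.float32)
        print('plate(holder)',cv2.minAreaRect(W))
E
python3 - <<'E'
from h import *
np.set_printoptions(precision=2,suppress=True)
c=snap('wrist','w5.png');plate(c)
for r in finder.place_of('knob_top','wrist')[:2]:
        w=onz(c,r['location'],60)[:2];h=R.T@(w-t);print(round(r['confidence'],2),r['location'],w,h,'ang',np.arctan2(h[1]+100,h[0]+55)-np.radians(59.5))
o=readout.get_obs();print(o['position'],o['ft_force'],o['time_s'])
E
```

```text
plate(holder) ((-29.793058395385742, 119.82290649414062), (59.813140869140625, 89.3267822265625), 9.306589126586914)
0.6 [114.5, 147.9] [461.36  -4.83] [-127.79  -20.09] ang 1.271097315734164
[517.66 126.71 128.54] [-0.15 -0.67 -0.28] 6.0667
```

View pics/w5.png

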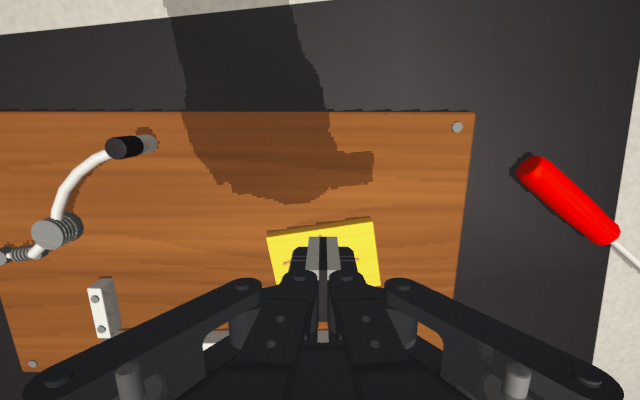

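Emit:
{"name": "apply_moves", "arguments": {
  "deltas": [
    [[0, 0, -40], [0, 0, 0], 0],
    [[0, 0, -80], [0, 0, 0], 0],
    [[0, 0, -103], [0, 0, 0], 0],
    [[0, 0, -109], [0, 0, 0], 0],
    [[0, 0, -109], [0, 0, 0], 0]
  ]
}}

```text
time_s: 6.48
position: [515.9, 125.4, 18.3]
tcp_rot: [-0.003, 0.05, 0.999, -0.001]
ft_force: [0.8, -0.5, 0.2]
opening: 0.1
gripper_force: 0.0
```

Emit:
{"name": "apply_moves", "arguments": {
  "deltas": [
    [[5, -0.5, 0], [0, 0, 0], 0],
    [[10, -1, 0], [0, 0, 0], 0],
    [[15, -1.5, 0], [0, 0, 0], 0],
    [[20, -2, 0], [0, 0, 0], 0],
    [[25, -2.5, 0], [0, 0, 0], 0],
    [[30, -3, 0], [0, 0, 0], 0],
    [[35, -3.5, 0], [0, 0, 0], 0],
    [[40, -4, 0], [0, 0, 0], 0],
    [[44, -4.3, 0], [0, 0, 0], 0],
    [[48, -4.7, 0], [0, 0, 0], 0],
    [[51, -5, 0], [0, 0, 0], 0],
    [[53, -5.2, 0], [0, 0, 0], 0]
  ]
}}

```text
time_s: 7.48
position: [571.3, 121.9, 20.5]
tcp_rot: [-0.0, 0.049, 0.999, 0.0]
ft_force: [-5.0, 0.4, 3.2]
opening: 0.1
gripper_force: 2.6
```

```bash
python3 - <<'E'
from h import *
np.set_printoptions(precision=2,suppress=True)
for cam in ('scene','side','wrist'): print(cam);plate(snap(cam))
o=readout.get_obs();p=o['position'];print(p,R.T@(p[:2]-t),o['ft_force'],o['time_s'])
E
```

```text
scene
plate(holder) ((12.033178329467773, 117.96163177490234), (64.41448974609375, 92.91053771972656), 7.2340826988220215)
plate(holder) ((51.30445098876953, 471.9837951660156), (78.6964111328125, 62.0887336730957), 39.50754165649414)
side
plate(holder) ((-907.9021606445312, 825.8270263671875), (83.95118713378906, 335.3662109375), 15.077271461486816)
plate(holder) ((-294.8140869140625, 861.2144775390625), (344.3096923828125, 232.24020385742188), 79.49037170410156)
plate(holder) ((-549.931884765625, 1874.1494140625), (378.5065612792969, 679.0664672851562), 0.7564980983734131)
plate(holder) ((117.41568756103516, 1975.5380859375), (603.5767211914062, 267.6166076660156), 69.86116790771484)
plate(holder) ((-365.4690856933594, 5661.4814453125), (799.7606201171875, 1373.635009765625), 60.929988861083984)
wrist
plate(holder) ((-20.411283493041992, 148.21817016601562), (7.8313188552856445, 24.23499870300293), 5.798695087432861)
[571.61 121.85  20.34] [-30.42 116.74] [-2.82  0.11  1.92] 7.6333
```

Emit:
{"name": "apply_moves", "arguments": {
  "deltas": [
    [[1.5, -0.1, 0], [0, 0, 0], 0],
    [[3, -0.3, 0], [0, 0, 0], 0],
    [[4.5, -0.4, 0], [0, 0, 0], 0],
    [[6, -0.6, 0], [0, 0, 0], 0],
    [[7, -0.7, 0], [0, 0, 0], 0],
    [[8, -0.8, 0], [0, 0, 0], 0]
  ]
}}

```text
time_s: 8.13
position: [574.0, 121.7, 19.4]
tcp_rot: [-0.005, 0.048, 0.999, 0.0]
ft_force: [-16.7, 3.1, 12.7]
opening: -0.0
gripper_force: 8.2
```

Emit:
{"name": "apply_moves", "arguments": {
  "deltas": [
    [[1, -0.1, 0], [0, 0, 0], 0],
    [[2, -0.2, 0], [0, 0, 0], 0],
    [[2, -0.2, 0], [0, 0, 0], 0]
  ]
}}

```text
time_s: 8.38
position: [574.2, 121.8, 19.2]
tcp_rot: [-0.006, 0.048, 0.999, 0.001]
ft_force: [-17.9, 2.4, 13.6]
opening: 0.1
gripper_force: 9.0
```

```bash
python3 - <<'E'
from h import *
np.set_printoptions(precision=2,suppress=True)
for cam in ('scene',): print(cam);plate(snap(cam))
o=readout.get_obs();p=o['position'];print(p,R.T@(p[:2]-t),o['ft_force'],o['time_s'])
E
```

```text
scene
plate(holder) ((14.832592964172363, 117.99330139160156), (63.26539993286133, 92.95864868164062), 7.111093521118164)
plate(holder) ((50.236915588378906, 472.6500549316406), (78.30659484863281, 61.58326721191406), 38.09907531738281)
[574.22 121.84  19.18] [-27.83 116.98] [-18.18   2.8   12.38] 8.4333
```

```bash
python3 - <<'E'
from h import *
c=snap('scene');im=cv2.cvtColor(c['image'],cv2.COLOR_RGB2BGR)
cv2.imwrite('pics/s6.png',cv2.resize(im[150:290,230:430],None,fx=4,fy=4,interpolation=cv2.INTER_CUBIC))
E
```

```text
(no output)
```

View pics/s6.png

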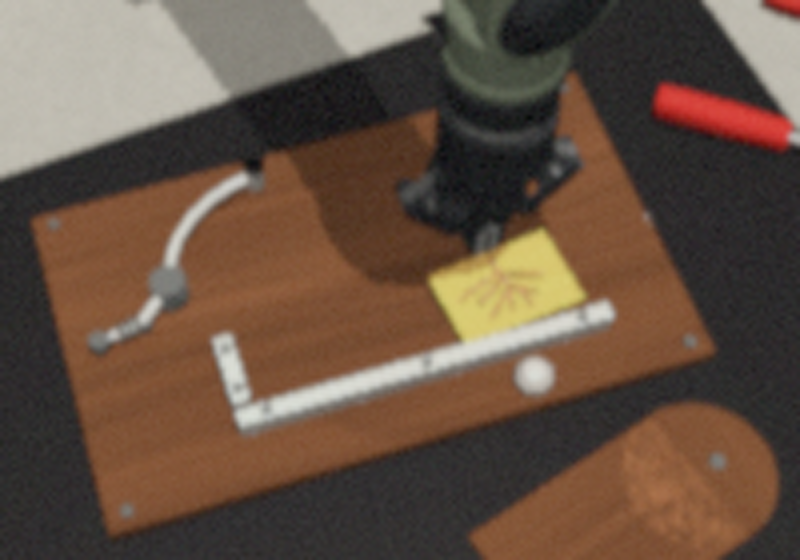

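Emit:
{"name": "apply_moves", "arguments": {
  "deltas": [
    [[-12, 1, 0], [0, 0, 0], 0],
    [[-24, 2, 0], [0, 0, 0], 0],
    [[-24, 14, -1.5], [0, 0, 0], 0],
    [[-22, 27, -1.5], [0, 0, 0], 0],
    [[-22, 27, -1.5], [0, 0, 0], 0]
  ]
}}

```text
time_s: 8.9
position: [561.4, 150.3, 19.1]
tcp_rot: [0.002, 0.048, 0.999, 0.001]
ft_force: [-0.2, 0.2, 0.8]
opening: 0.4
gripper_force: 0.0
```

Emit:
{"name": "apply_moves", "arguments": {
  "deltas": [
    [[4, -0.4, 0], [0, 0, 0], 0],
    [[7, -0.7, 0], [0, 0, 0], 0],
    [[9, -0.9, 0], [0, 0, 0], 0],
    [[11, -1.1, 0], [0, 0, 0], 0],
    [[13, -1.3, 0], [0, 0, 0], 0],
    [[14, -1.4, 0], [0, 0, 0], 0],
    [[14, -1.4, 0], [0, 0, 0], 0]
  ]
}}

```text
time_s: 9.48
position: [573.0, 146.1, 18.5]
tcp_rot: [-0.0, 0.049, 0.999, -0.0]
ft_force: [-1.1, -0.1, 0.4]
opening: 0.1
gripper_force: 0.2
```

```bash
python3 - <<'E'
from h import *
np.set_printoptions(precision=2,suppress=True)
for cam in ('scene',): print(cam);plate(snap(cam))
o=readout.get_obs();p=o['position'];print(p,R.T@(p[:2]-t),o['ft_force'],o['time_s'])
E
```

```text
scene
plate(holder) ((13.831799507141113, 118.21427917480469), (62.37757873535156, 94.20706176757812), 4.7506513595581055)
plate(holder) ((50.701271057128906, 472.05780029296875), (78.30659484863281, 63.088462829589844), 38.09907531738281)
[573.01 146.13  18.52] [-31.39 141.04] [-0.56  0.35 -0.66] 9.5333
```

Emit:
{"name": "apply_moves", "arguments": {
  "deltas": [
    [[1.5, -0.2, 0], [0, 0, 0], 0],
    [[3, -0.3, 0], [0, 0, 0], 0],
    [[4.5, -0.4, 0], [0, 0, 0], 0],
    [[6, -0.6, 0], [0, 0, 0], 0],
    [[6, -0.6, 0], [0, 0, 0], 0]
  ]
}}

```text
time_s: 9.95
position: [579.1, 146.4, 18.5]
tcp_rot: [-0.0, 0.049, 0.999, 0.001]
ft_force: [-3.2, 3.1, 1.9]
opening: 0.2
gripper_force: 1.6
```

```bash
python3 - <<'E'
from h import *
np.set_printoptions(precision=2,suppress=True)
for cam in ('scene',): print(cam);plate(snap(cam))
o=readout.get_obs();p=o['position'];print(p,R.T@(p[:2]-t),o['ft_force'],o['time_s'])
E
```

```text
scene
plate(holder) ((15.744848251342773, 117.02671813964844), (58.772972106933594, 93.91783142089844), 1.5628536939620972)
plate(holder) ((50.97516632080078, 472.2599792480469), (77.6259536743164, 63.10828399658203), 38.09907150268555)
[579.02 146.3   18.53] [-25.43 141.8 ] [-2.86  2.25  1.43] 10.0
```

Emit:
{"name": "apply_moves", "arguments": {
  "deltas": [
    [[1, -0.2, 0], [0, 0, 0], 0],
    [[2, -0.3, 0], [0, 0, 0], 0],
    [[3, -0.4, 0], [0, 0, 0], 0],
    [[3, -0.4, 0], [0, 0, 0], 0]
  ]
}}

```text
time_s: 10.33
position: [581.2, 145.8, 18.5]
tcp_rot: [-0.001, 0.049, 0.999, 0.0]
ft_force: [-5.4, 2.9, 2.5]
opening: 0.1
gripper_force: 2.8
```

Emit:
{"name": "apply_moves", "arguments": {
  "deltas": [
    [[0.7, -0.2, 0], [0, 0, 0], 0],
    [[1.4, -0.3, 0], [0, 0, 0], 0],
    [[2, -0.4, 0], [0, 0, 0], 0],
    [[2, -0.4, 0], [0, 0, 0], 0]
  ]
}}

```text
time_s: 10.67
position: [581.2, 145.8, 18.4]
tcp_rot: [-0.003, 0.048, 0.999, 0.001]
ft_force: [-10.4, 4.8, 7.3]
opening: -0.1
gripper_force: 5.2
```

```bash
python3 - <<'E'
from h import *
np.set_printoptions(precision=2,suppress=True)
for cam in ('scene',): print(cam);plate(snap(cam))
o=readout.get_obs();p=o['position'];print(p,R.T@(p[:2]-t),o['ft_force'],o['time_s'])
E
```

```text
scene
plate(holder) ((16.309709548950195, 116.0299072265625), (55.62678909301758, 93.89204406738281), 0.2671870291233063)
plate(holder) ((50.70737838745117, 472.0500183105469), (78.30659484863281, 63.10828399658203), 38.09907531738281)
[581.17 145.78  18.43] [-23.24 141.49] [-9.93  4.19  7.74] 10.7167
```

Emit:
{"name": "apply_moves", "arguments": {
  "deltas": [
    [[-12, 1, 0], [0, 0, 0], 0],
    [[-18, 2, 15], [0, 0, 0], 0],
    [[-18, 2, 50], [0, 0, 0], 0],
    [[0, 35, 50], [0, 0, 0], 0],
    [[35, 42, 50], [0, 0, 0], 0],
    [[42, 42, 45], [0, 0, 0], 0],
    [[42, 42, 20], [0, 0, 0], 0],
    [[42, 42, 0], [0, 0, 0], 0],
    [[42, 42, 0], [0, 0, 0], 0],
    [[42, 42, 0], [0, 0, 0], 0]
  ]
}}

```text
time_s: 11.55
position: [626.3, 186.0, 17.9]
tcp_rot: [-0.0, 0.049, 0.999, -0.001]
ft_force: [0.1, -0.1, 0.6]
opening: -0.1
gripper_force: 0.0
```

```bash
python3 - <<'E'
from h import *
np.set_printoptions(precision=2,suppress=True)
for cam in ('side',): 
  c=snap(cam);im=cv2.cvtColor(c['image'],cv2.COLOR_RGB2BGR)
c=snap('scene');plate(c);im=cv2.cvtColor(c['image'],cv2.COLOR_RGB2BGR)
cv2.imwrite('pics/s7.png',cv2.resize(im[150:290,230:430],None,fx=4,fy=4,interpolation=cv2.INTER_CUBIC))
o=readout.get_obs();p=o['position'];print(p,R.T@(p[:2]-t),o['ft_force'],o['time_s'])
E
```

```text
plate(holder) ((51.94155502319336, 471.8549499511719), (79.05364990234375, 61.48628234863281), 40.718055725097656)
[626.51 186.37  19.04] [ 17.92 186.3 ] [ 0.03 -0.31  0.3 ] 11.65
```

View pics/s7.png

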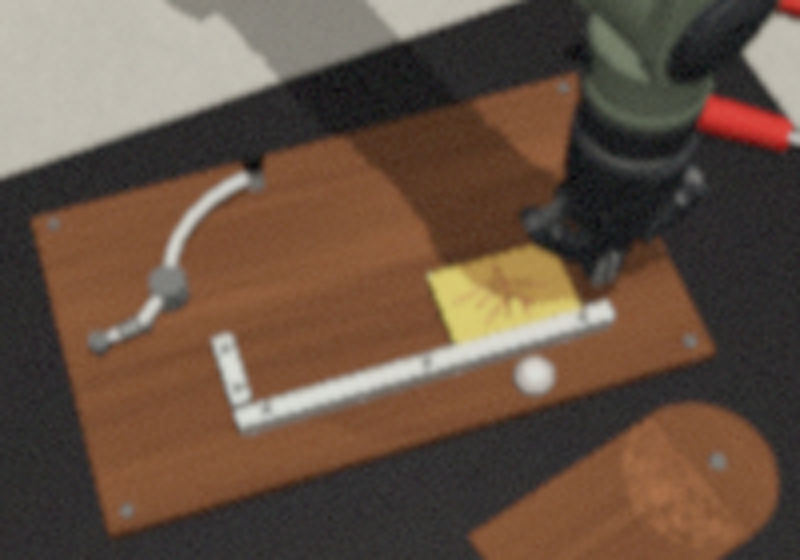

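Emit:
{"name": "apply_moves", "arguments": {
  "deltas": [
    [[-0.6, -6, 0], [0, 0, 0], 0],
    [[-1.1, -12, 0], [0, 0, 0], 0],
    [[-1.6, -18, 0], [0, 0, 0], 0],
    [[-2.2, -24, 0], [0, 0, 0], 0],
    [[-2.8, -30, 0], [0, 0, 0], 0],
    [[-3.3, -36, 0], [0, 0, 0], 0],
    [[-3.9, -42, 0], [0, 0, 0], 0],
    [[-4.4, -48, 0], [0, 0, 0], 0],
    [[-5, -54, 0], [0, 0, 0], 0],
    [[-5.6, -60, 0], [0, 0, 0], 0],
    [[-6.2, -66, 0], [0, 0, 0], 0],
    [[-6.7, -72, 0], [0, 0, 0], 0]
  ]
}}

```text
time_s: 12.65
position: [619.7, 115.1, 19.1]
tcp_rot: [0.0, 0.049, 0.999, 0.001]
ft_force: [-0.2, 6.1, 3.3]
opening: -0.1
gripper_force: 3.3
```

```bash
python3 - <<'E'
from h import *
np.set_printoptions(precision=2,suppress=True)
c=snap('scene','s8.png');plate(c)
o=readout.get_obs();p=o['position'];print(p,R.T@(p[:2]-t),o['ft_force'],o['time_s'])
E
```

```text
plate(holder) ((51.94155502319336, 471.8549499511719), (79.05364990234375, 61.48628234863281), 40.718055725097656)
[619.63 113.82  19.07] [ 18.15 113.43] [0.61 3.94 4.12] 12.7
```

Emit:
{"name": "apply_moves", "arguments": {
  "deltas": [
    [[-0.6, -6, 0], [0, 0, 0], 0],
    [[-1.1, -12, 0], [0, 0, 0], 0],
    [[-1.6, -18, 0], [0, 0, 0], 0],
    [[-2.2, -24, 0], [0, 0, 0], 0],
    [[-2.8, -30, 0], [0, 0, 0], 0],
    [[-3.3, -36, 0], [0, 0, 0], 0],
    [[-3.9, -42, 0], [0, 0, 0], 0],
    [[-4.4, -48, 0], [0, 0, 0], 0],
    [[-5, -54, 0], [0, 0, 0], 0],
    [[-5.5, -58, 0], [0, 0, 0], 0],
    [[-6, -62, 0], [0, 0, 0], 0],
    [[-6.3, -65, 0], [0, 0, 0], 0]
  ]
}}

```text
time_s: 13.7
position: [613.5, 50.2, 19.1]
tcp_rot: [0.0, 0.049, 0.999, 0.001]
ft_force: [0.4, 5.2, 4.2]
opening: -0.2
gripper_force: 3.4
```

```bash
sed -i 's/(22,90,90)/(20,90,45)/;s/<300/<200/' h.py; python3 - <<'E'
from h import *
np.set_printoptions(precision=2,suppress=True)
c=snap('scene','s8.png');plate(c)
o=readout.get_obs();p=o['position'];print(p,R.T@(p[:2]-t),o['ft_force'],o['time_s'])
E
```

```text
plate(holder) ((88.61953735351562, -698.2276611328125), (71.04296112060547, 18.877647399902344), 55.54107666015625)
plate(holder) ((16.943490982055664, -8.953655242919922), (92.82520294189453, 55.09159469604492), 89.78960418701172)
plate(holder) ((50.83943176269531, 472.153564453125), (77.97093200683594, 63.10828399658203), 38.09907531738281)
plate(holder) ((-281.69439697265625, 934.8690185546875), (591.0440063476562, 708.9789428710938), 50.21337890625)
plate(holder) ((-566.3338012695312, 1497.74658203125), (263.0009460449219, 131.5348358154297), 4.820359706878662)
[613.46  49.6   19.09] [18.28 48.92] [0.76 4.39 4.5 ] 13.75
```

Emit:
{"name": "apply_moves", "arguments": {
  "deltas": [
    [[-0.3, -3, 0], [0, 0, 0], 0],
    [[-0.6, -6, 0], [0, 0, 0], 0],
    [[-0.8, -8, 0], [0, 0, 0], 0],
    [[-1, -10, 0], [0, 0, 0], 0],
    [[-1.1, -11.5, 0], [0, 0, 0], 0],
    [[-1.2, -13, 0], [0, 0, 0], 0]
  ]
}}

```text
time_s: 14.25
position: [612.4, 37.6, 19.1]
tcp_rot: [0.0, 0.049, 0.999, 0.001]
ft_force: [0.5, 7.1, 4.9]
opening: 0.5
gripper_force: 3.6
```

Emit:
{"name": "apply_moves", "arguments": {
  "deltas": [
    [[-0.1, -1, 0], [0, 0, 0], 0],
    [[-0.2, -2, 0], [0, 0, 0], 0],
    [[-0.3, -3, 0], [0, 0, 0], 0]
  ]
}}

```text
time_s: 14.5
position: [612.1, 34.6, 19.1]
tcp_rot: [0.0, 0.049, 0.999, 0.001]
ft_force: [0.5, 5.5, 4.5]
opening: 0.4
gripper_force: 3.6
```

```bash
python3 - <<'E'
from h import *
np.set_printoptions(precision=2,suppress=True)
c=snap('scene','s8.png');plate(c)
o=readout.get_obs();p=o['position'];print(p,R.T@(p[:2]-t),o['ft_force'],o['time_s'])
E
```

```text
plate(holder) ((88.4782943725586, -698.1284790039062), (70.99710083007812, 18.869470596313477), 55.949703216552734)
plate(holder) ((15.913471221923828, -22.802139282226562), (89.67430877685547, 57.045467376708984), 89.7833480834961)
plate(holder) ((50.70737838745117, 472.0500183105469), (78.30659484863281, 63.10828399658203), 38.09907531738281)
plate(holder) ((-181.1934051513672, 729.4729614257812), (452.15985107421875, 287.21197509765625), 5.036151885986328)
plate(holder) ((-275.835205078125, 1064.265380859375), (870.8951416015625, 337.9851379394531), 2.3161237239837646)
plate(holder) ((-561.7388305664062, 1500.9659423828125), (268.9283447265625, 137.73008728027344), 6.344388008117676)
[612.04  34.43  19.1 ] [18.34 33.68] [0.11 5.51 4.52] 14.55
```

Not at the stop yet; keep inching.

Emit:
{"name": "apply_moves", "arguments": {
  "deltas": [
    [[-0.1, -1, 0], [0, 0, 0], 0],
    [[-0.2, -2, 0], [0, 0, 0], 0],
    [[-0.3, -3, 0], [0, 0, 0], 0],
    [[-0.3, -3, 0], [0, 0, 0], 0]
  ]
}}

```text
time_s: 14.88
position: [611.9, 33.0, 19.1]
tcp_rot: [0.001, 0.048, 0.999, 0.002]
ft_force: [1.2, 9.3, 4.8]
opening: 0.2
gripper_force: 5.3
```

Emit:
{"name": "apply_moves", "arguments": {
  "deltas": [
    [[-0.1, -1, 0], [0, 0, 0], 0],
    [[-0.2, -2, 0], [0, 0, 0], 0],
    [[-0.2, -2, 0], [0, 0, 0], 0]
  ]
}}

```text
time_s: 15.13
position: [611.8, 32.8, 19.2]
tcp_rot: [0.001, 0.048, 0.999, 0.004]
ft_force: [1.7, 14.1, 5.1]
opening: 0.2
gripper_force: 7.5
```

Emit:
{"name": "apply_moves", "arguments": {
  "deltas": [
    [[-0.1, -1, 0], [0, 0, 0], 0],
    [[-0.2, -2, 0], [0, 0, 0], 0],
    [[-0.2, -2, 0], [0, 0, 0], 0]
  ]
}}

```text
time_s: 15.38
position: [611.7, 32.6, 19.2]
tcp_rot: [0.001, 0.047, 0.999, 0.006]
ft_force: [1.6, 18.4, 4.2]
opening: 0.1
gripper_force: 9.6
```

Emit:
{"name": "apply_moves", "arguments": {
  "deltas": [
    [[1.5, 12, 0], [0, 0, 0], 0],
    [[2, 18, 15], [0, 0, 0], 0],
    [[2, 18, 50], [0, 0, 0], 0],
    [[-30, 5, 55], [0, 0, 0], 0],
    [[-55, -25, 55], [0, 0, 0], 0],
    [[-61, -44, 50], [0, 0, 0], 0],
    [[-61, -44, 20], [0, 0, 0], 0],
    [[-61, -44, 0], [0, 0, 0], 0],
    [[-61, -44, 0], [0, 0, 0], 0],
    [[-61, -44, 0], [0, 0, 0], 0]
  ]
}}

```text
time_s: 16.22
position: [548.6, -17.8, 17.9]
tcp_rot: [-0.002, 0.049, 0.999, -0.001]
ft_force: [0.4, 0.6, -0.3]
opening: -0.3
gripper_force: 0.0
```

Emit:
{"name": "apply_moves", "arguments": {
  "deltas": [
    [[5, -0.5, 0], [0, 0, 0], 0],
    [[9, -0.9, 0], [0, 0, 0], 0],
    [[12, -1.2, 0], [0, 0, 0], 0],
    [[14, -1.4, 0], [0, 0, 0], 0],
    [[16, -1.6, 0], [0, 0, 0], 0],
    [[18, -1.8, 0], [0, 0, 0], 0],
    [[18, -1.8, 0], [0, 0, 0], 0]
  ]
}}

```text
time_s: 16.8
position: [565.5, -18.4, 18.4]
tcp_rot: [-0.002, 0.049, 0.999, -0.0]
ft_force: [-5.6, 0.8, 3.6]
opening: -0.0
gripper_force: 2.9
```

```bash
python3 - <<'E'
from h import *
np.set_printoptions(precision=2,suppress=True)
o=readout.get_obs();p=o['position'];print(p,R.T@(p[:2]-t),o['ft_force'],o['time_s'])
E
```

```text
[565.49 -18.42  18.36] [-22.83 -23.45] [-5.59  0.78  3.58] 16.8
```

Emit:
{"name": "apply_moves", "arguments": {
  "deltas": [
    [[1.5, -0.1, 0], [0, 0, 0], 0],
    [[1.5, -0.1, 0], [0, 0, 0], 0],
    [[-12, 1, 0], [0, 0, 0], 0],
    [[-18, 2, 25], [0, 0, 0], 0],
    [[-18, 2, 65], [0, 0, 0], 0],
    [[-18, 2, 70], [0, 0, 0], 0]
  ]
}}

```text
time_s: 17.3
position: [553.0, -17.1, 93.9]
tcp_rot: [0.004, 0.049, 0.999, -0.0]
ft_force: [2.2, 0.2, 0.8]
opening: 0.4
gripper_force: 0.0
```

Emit:
{"name": "apply_moves", "arguments": {
  "deltas": [
    [[-35, 0, 0], [0, 0, 0.12], 0],
    [[-70, 0, 0], [0, 0, 0.24], 0],
    [[-100, 0, 0], [0, 0, 0.36], 0],
    [[-110, 0, 0], [0, 0, 0.48], 0],
    [[-110, 0, 0], [0, 0, 0.6], 0],
    [[-110, 0, 0], [0, 0, 0.6], 0],
    [[-110, 0, 0], [0, 0, 0.6], 0]
  ]
}}

```text
time_s: 17.88
position: [440.9, -17.0, 89.1]
tcp_rot: [0.001, -0.247, 0.969, -0.0]
ft_force: [0.2, 0.6, -0.4]
opening: -0.0
gripper_force: 0.0
```

```bash
python3 - <<'E'
from h import *
np.set_printoptions(precision=2,suppress=True)
o=readout.get_obs();p=o['position'];print(p,R.T@(p[:2]-t),o['ft_force'],o['tcp_rot'],o['time_s'])
c=snap('wrist','w9.png')
for r in finder.place_of('knob_top','wrist')[:2]:
        w=onz(c,r['location'],60)[:2];h=R.T@(w-t);print(round(r['confidence'],2),r['location'],w,h)
plate(c)
E
```

```text
[440.91 -16.99  89.15] [-146.95  -34.19] [ 0.2  0.6 -0.4] [ 0.   -0.25  0.97 -0.  ] 17.8833
```

View pics/w9.png

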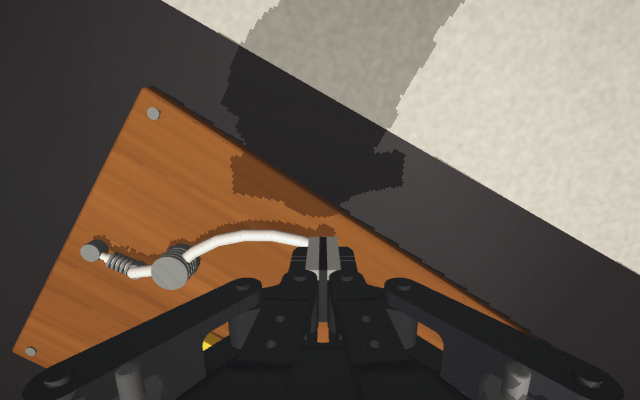

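Emit:
{"name": "apply_moves", "arguments": {
  "deltas": [
    [[-3, -2, -20], [0, 0, 0], 0],
    [[-3, -2, -45], [0, 0, 0], 0],
    [[-3, -2, -49], [0, 0, 0], 0],
    [[-3, -2, -49], [0, 0, 0], 0]
  ]
}}

```text
time_s: 18.32
position: [435.8, -18.5, 38.4]
tcp_rot: [-0.002, -0.248, 0.969, 0.001]
ft_force: [-0.4, 0.1, 0.3]
opening: -0.2
gripper_force: 0.0
```

Emit:
{"name": "apply_moves", "arguments": {
  "deltas": [
    [[6, 3, 0], [0, 0, 0], 0],
    [[12, 6, 0], [0, 0, 0], 0],
    [[18, 9, 0], [0, 0, 0], 0],
    [[24, 12, 0], [0, 0, 0], 0],
    [[30, 15, 0], [0, 0, 0], 0],
    [[36, 18, 0], [0, 0, 0], 0],
    [[42, 20, 0], [0, 0, 0], 0],
    [[47, 22, 0], [0, 0, 0], 0],
    [[47, 22, 0], [0, 0, 0], 0]
  ]
}}

```text
time_s: 19.07
position: [486.5, 3.3, 40.1]
tcp_rot: [0.002, -0.249, 0.969, -0.001]
ft_force: [0.4, 1.0, -0.7]
opening: -0.1
gripper_force: 0.0
```

```bash
python3 - <<'E'
from h import *
np.set_printoptions(precision=2,suppress=True)
o=readout.get_obs();p=o['position'];print(p,R.T@(p[:2]-t),o['ft_force'],o['time_s'])
c=snap('scene')
for r in finder.place_of('knob_top','scene')[:2]:
        w=onz(c,r['location'],60)[:2];h=R.T@(w-t);print(round(r['confidence'],2),r['location'],w,h)
E
```

```text
[486.53   3.28  40.11] [-103.53   -9.57] [ 0.4   0.96 -0.7 ] 19.0667
0.51 [308.5, 197.1] [512.1   23.29] [-80.03  12.85]
```

Emit:
{"name": "apply_moves", "arguments": {
  "deltas": [
    [[-10, -5, 0], [0, 0, 0], 0],
    [[-15, -5, 35], [0, 0, 0], 0],
    [[-30, -5, 75], [0, 0, 0], 0],
    [[-60, 20, 115], [0, 0, 0], 0],
    [[-90, 50, 150], [0, 0, 0], 0],
    [[-100, 80, 180], [0, 0, -0.12], 0],
    [[-100, 100, 200], [0, 0, -0.24], 0],
    [[-100, 100, 200], [0, 0, -0.36], 0],
    [[-100, 100, 200], [0, 0, -0.48], 0],
    [[-100, 100, 200], [0, 0, -0.6], 0],
    [[-100, 100, 200], [0, 0, -0.6], 0],
    [[-100, 100, 200], [0, 0, -0.6], 0]
  ]
}}

```text
time_s: 20.17
position: [383.7, 103.1, 239.6]
tcp_rot: [0.0, 0.047, 0.999, -0.0]
ft_force: [0.3, -0.3, -0.2]
opening: -0.0
gripper_force: 0.0
```

```bash
python3 - <<'E'
from h import *
np.set_printoptions(precision=2,suppress=True)
o=readout.get_obs();p=o['position'];print(p,R.T@(p[:2]-t),o['ft_force'],o['time_s'])
for cam in ('wrist','scene'):
  c=snap(cam,cam+'_10.png');plate(c)
  for r in finder.place_of('knob_top',cam)[:2]:
        w=onz(c,r['location'],60)[:2];h=R.T@(w-t);print(cam,round(r['confidence'],2),r['location'],w,h,'ang',np.arctan2(h[1]+100,h[0]+55)-np.radians(59.5))
im=cv2.imread('pics/wrist_10.png');im2=cv2.imread('pics/scene_10.png')[170:280,230:410]
cv2.imwrite('pics/m.png',np.hstack([cv2.resize(im,None,fx=.6,fy=.6),cv2.resize(im2,(393,240))]))
E
```

```text
[383.7 103.1 239.6] [-215.6    79.75] [ 0.32 -0.25 -0.19] 20.1667
plate(holder) ((30.2131404876709, 481.53558349609375), (84.04472351074219, 67.79967498779297), 53.640403747558594)
plate(holder) ((-3.460756301879883, -57.793861389160156), (19.094585418701172, 38.06837463378906), 34.89883041381836)
plate(holder) ((-337.1940002441406, 334.90533447265625), (44.30173110961914, 43.113311767578125), 60.85065841674805)
plate(holder) ((-345.6081237792969, 198.11911010742188), (42.62501907348633, 65.90992736816406), 17.283220291137695)
wrist 0.69 [612.9, 180.9] [411.97 402.6 ] [-216.69  380.58] ang 0.856875988289933
plate(holder) ((88.28355407714844, -698.4166259765625), (71.69264221191406, 18.869470596313477), 55.949703216552734)
plate(holder) ((16.246686935424805, -23.143604278564453), (56.726234436035156, 89.20211791992188), 0.2691577076911926)
plate(holder) ((50.70737838745117, 472.0500183105469), (78.30659484863281, 63.10828399658203), 38.09907531738281)
plate(holder) ((-184.14425659179688, 729.631591796875), (451.7425537109375, 287.253173828125), 4.693014621734619)
plate(holder) ((-277.035888671875, 1062.769287109375), (872.28564453125, 332.399658203125), 2.518160581588745)
plate(holder) ((-557.8326416015625, 1494.787841796875), (269.3602294921875, 133.02865600585938), 2.884833335876465)
scene 0.8 [312.2, 218.1] [577.5    6.82] [-13.34   2.83] ang 0.14743281659270013
scene 0.27 [289.0, 244.5] [625.44 -77.19] [ 42.56 -76.1 ] ang -0.7982422479861356
```

View pics/m.png

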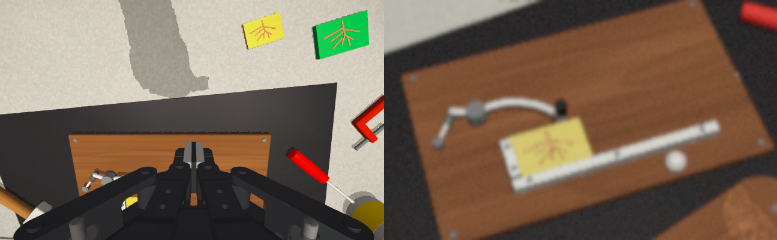

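The picture shows the plate in the corner against both the rail and the stop. The arm's knob (561,106 in the right half) rests on the plate's front edge at an angle of about 0.15, and the robot is clear of everything.

```bash
python3 -c "
from plant import workorder
print(workorder.sign_off())"
```

```text
the job is handed in; nothing more can be done
None
```

The job is handed in at about 20 s: the plate sits against both the rail and the end stop, and the sprung arm is holding its front edge at about 0.15 rad. My pushes on the plate peaked at about 22 N in the readings, and the bystanders stayed put as far as the pictures show.

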